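# Unpack the orange tip rack for the pipetting robot

### The arm

A 6-joint arm with a two-finger parallel gripper is mounted at the origin on the work surface. World frame = base frame: x ahead of the robot, y to its left, z up, the work surface at z = 0. Lengths are in m, angles in rad, forces in N, time in s.
With the tool pointing down it reaches from about 0.35 to 0.925 m from the base axis. Payload 6.4 kg.
Tool frame: the origin (TCP) lies midway between the tips of the shut fingers; the grasp point (between the pads) lies 19 mm behind it; x points along the fingers, y is the direction in which the jaws open and shut, and the axes are right-handed (so a half turn about x gives the same grasp; the last joint's range is limited). The gripper opens to 85 mm and grips with 20 to 120 N. Pads are 22 mm wide; open, the fingers measure 114 mm over their backs; the gripper's body (76 mm by 85 mm) begins 54 mm behind the grasp point. The pads swing forward as they close: fully open they stand 13 mm farther back than shut.
Start: joints at [-1.291, 0.245, 1.558, -0, 1.339, -0.174], TCP at [0.285, -0.584, 0.231] pointing down, gripper open.
Joint ranges: [-3.13, 3.13], [-1.02, 2.26], [0.13, 2.54], [-0.95, 4.09], [0.21, 2.88], [-2.74, 2.74]. Speed limits (rad/s): [2.57, 2.57, 3.14, 3.14, 3.14, 3.14].

### API

Orientations are given as a unit quaternion [w, x, y, z].
In Python, from cell import manip gives the robot as it stands. Calls block until the motion is done:
- manip.move_to(position, orientation): joint-space move of the TCP to a pose.
- manip.servo_line(position, rate=0.15, orientation=None): straight line of the TCP; orientation=None keeps the orientation; rate is the mean speed in m/s.
- manip.movej(angles): joint-space move.
- manip.gripper_open() and manip.clamp(force=None): open the fingers fully, or close them until they stop; force is the grip in N (None keeps the last).
- manip.sleep(seconds).
- manip.solve_ik(position, orientation): joint angles nearest the present ones, or None.
- manip.sense(): the state.
- manip.camera(name): name is "side" or "top"; returns a dict with "image" (420x560x3 uint8, blue, green, red), "intrinsics" (3x3 intrinsics, pixels), "k1" (the pictures are not rectified: a ray, as slopes to the right and down, at radius r is drawn at 1 + k1 r^2 times it, then the intrinsics apply), "position" and "orientation" of the camera in the world. Camera axes: x right, y up, looking along -z (the intrinsics and any distortion apply to the point x, -y, -z); pixel columns grow to the right and rows downward; lengths in m; the calibration is good to about 2 mm. A picture is of the moment at which its call begins. There is no depth.
A pose or a line that the arm cannot do raises manip.Unreachable and nothing moves.
- manip.hand_in(): hands the job in, once; it reports no verdict.
Trained networks look in a picture, given as the dict that the camera call returned (one of the last four; its "shot" number tells which), for a name from the list of things; names that differ only in an ending like _2 or _b are one class to them, and where a whole thing is asked for, a point or a joint stands for the part that bears it (a point fixed in the world has none). Each returns a list of dicts, best first, with "conf" (0 to 1); they miss things now and then, are a little off and sometimes report something else, mostly with a low value. They report only what shows in the picture. A call takes as long as a camera call. They do not tell look-alikes from the thing itself.
- manip.boxes_of(picture, target): "bbox" ([left, top, width, height] as shares, 0 to 1, of the picture: columns of its width, rows of its height, round what is visible of it).
- manip.regions_of(picture, target): "mask" (420x560 bool, what is visible of it) and "bbox" ([left, top, width, height] as shares, 0 to 1, of the picture: columns of its width, rows of its height, round what is visible of it).
The state is a dict: "clock": time; "qpos": joint angles; "qd": joint speeds; "joint_torque": joint torques, N m; "position": TCP position; "ee_rot": TCP orientation; "contact_force": force on the tool from outside, world axes, zero at the start; "wrist_torque": the same for the moment, N m; "width": opening from 0.0 (shut) to 1.0 (fully open).
Only numpy, scipy, OpenCV 4.12 (cv2) and the standard library are available. Lean on these libraries where they do the work, as an engineer would, in place of code of your own. Each camera call takes 0.05 s, during which the arm holds its last target.

### The job

Open the pipette-tip box with the orange grips: lift off its clear lid and stand it upright in the middle of the green mat, then take the orange tip rack out of the box and set it fully down, square, inside the white fenced nest. Set both down gently, without dropping them; the box with the blue grips is not needed.

Things in the scene. Friction and masses are not known exactly. Their poses are not given: they have to be found in the camera images.
- lid_grip (a point): Clear lid, a cap 82 x 110 (y) x 58 mm tall, 80 g, on the black box with orange grips, 3 mm play, over the rack: lift it straight up 60 mm or more. Pinch its orange bar across x from above: 14 mm (x) x 46 (y) x 36 tall, on the lid's top. This point: middle of the bar, 22 mm above the lid's flat top, 80 above its lower edge (which starts 24 above the table). z up. A like box has blue grips.
- rack_grip (a point): Tip rack under the lid, a block 54 x 82 (y) x 33 mm tall, 100 g, 3 mm play in the 31 mm deep box (0.6 kg, loose; top plate 2 mm above its rim): lift 40 mm or more. Pinch its orange bar across x from above: 14 mm (x) x 46 (y) x 36 tall, on the top plate. This point: middle of the bar, 22 mm above the plate, 55 above the rack's underside (starts 5 above the table). z up.
- nest_in (a point): White nest fixed to the table: centre of its inner floor, 4 mm above the table. Inside 78 (x) x 106 (y) mm, fence 10 mm above the floor, 5 mm thick. The rack goes in with its long side (y) along the nest's y, either way round, 12 mm play each side. z up.
- mat_top (a point): Green mat, 130 (x) x 160 (y) mm, 3 mm thick, fixed to the table: centre of its top face. The lid stands here, open side down. z up.
Not all that is in view belongs to the job. Leave any black look-alike of the part that bears nest_in alone. Leave any red look-alike of the part that bears lid_grip alone.

How it is judged:
On the way, in this order (a step that is already met when the one before it is completed fails the run):
1. the lid is off and stands upright on the green mat, let go (z of lid_grip in the frame of mat_top between 0.074 and 0.086 m and horizontal distance between lid_grip and mat_top below 0.025 m and angle between lid_grip's own z axis and vertical below 0.1 rad and contact force between the fingers and lid below 0.1 N and linear speed of lid below 0.03 m/s), for 0.2 s.
2. the rack is seated in the nest, let go (z of rack_grip in the frame of nest_in between 0.05 and 0.059 m and x of rack_grip in the frame of nest_in between -0.016 and 0.016 m and y of rack_grip in the frame of nest_in between -0.016 and 0.016 m and angle between rack_grip's own z axis and vertical below 0.08 rad and angle between the x axis of rack_grip and the x axis of nest_in, either way round below 0.3 rad and contact force between the fingers and rack below 0.1 N and linear speed of rack below 0.03 m/s), for 0.2 s.
At the end, for the whole second after the job is handed in: The lid stands upright on the green mat (within 6 degrees), its middle within 25 mm of the mat's centre; the orange rack stands on the nest's floor inside the fence, within 16 mm of centre along each side, square to it within 17 degrees and upright within 4.5 degrees; both are released and at rest (all of step 1 and all of step 2); the robot touches nothing.
It fails at once if the lid is dropped (falls more than about 25 mm out of the fingers) (linear speed of lid above 0.7 m/s and contact force between the fingers and lid below 0.05 N).
It fails at once if the rack is dropped (falls more than about 25 mm out of the fingers) (linear speed of rack above 0.7 m/s and contact force between the fingers and rack below 0.05 N).
It also fails if it takes over 61 s, if anything falls off the work surface, if the arm or the gripper's body presses on something with over 40 N, if the wrist force passes 120 N, or if a joint passes its speed limit or range.

## Working session

There is one attempt and no reset: what is moved stays moved. The work goes in short steps, each a Python script; the robot and the scene stay as the last script left them, time stands still between calls to the robot, and variables do not carry over. Pictures are saved under pics/ and viewed, and the job is handed in when it is done.

```bash
ls; mkdir -p pics; cat > h.py <<'E'
import numpy as np,cv2
from cell import manip
from scipy.spatial.transform import Rotation as R
def rot(q): return R.from_quat([q[1],q[2],q[3],q[0]]).as_matrix()
def ray(c,u,v):
    K=np.array(c["intrinsics"]); d=np.array([(u-K[0,2])/K[0,0],(v-K[1,2])/K[1,1]])
    s=d.copy()
    for _ in range(30): s=d/(1+c["k1"]*(s@s))
    return np.array(c["position"]),rot(c["orientation"])@np.array([s[0],-s[1],-1])
def atz(c,u,v,z):
    p,d=ray(c,u,v); return p+d*(z-p[2])/d[2]
def proj(c,P):
    K=np.array(c["intrinsics"]); q=rot(c["orientation"]).T@(np.array(P)-np.array(c["position"]))
    s=np.array([q[0],-q[1]])/-q[2]; s=s*(1+c["k1"]*(s@s)); return K[0,0]*s[0]+K[0,2],K[1,1]*s[1]+K[1,2]
def down(yaw):  # tool x down, tool y (jaw) at yaw in world
    y=np.array([np.cos(yaw),np.sin(yaw),0]);x=np.array([0,0,-1.]);z=np.cross(x,y)
    q=R.from_matrix(np.stack([x,y,z],1)).as_quat(); return [q[3],q[0],q[1],q[2]]
E
python3 - <<'E'
from h import *
print(manip.sense())
for n in ("top","side"):
    c=manip.camera(n); cv2.imwrite(f"pics/{n}0.png",c["image"]); print(n,c["position"],c["orientation"],c["intrinsics"],c["k1"])
    for t in ("lid_grip","rack_grip","nest_in","mat_top"):
        try:
            for d in manip.regions_of(c,t):
                m=d["mask"]; v,u=np.nonzero(m); (rc)=cv2.minAreaRect(np.stack([u,v],1).astype(np.float32)); print(t,round(d["conf"],2),np.round(np.array(d["bbox"])*[560,420,560,420]),rc)
        except Exception as e: print(t,e)
E
```

```text
pics
{'clock': 0.0, 'qpos': array([-1.29110905e+00,  2.45845038e-01,  1.55900096e+00,  2.50324192e-06,
        1.33868520e+00, -1.74112590e-01]), 'qd': array([ 0.0013473 , -0.00035123, -0.00058704, -0.00057976,  0.00168872,
        0.00050275]), 'joint_torque': array([-8.83595567e-04, -4.29505491e+01, -3.26130438e+01, -2.76045730e-04,
        5.45035742e-03,  2.65067072e-06]), 'position': array([ 0.2847942 , -0.58367698,  0.23016753]), 'ee_rot': array([-0.15838458, -0.68894697, -0.15975352,  0.68901757]), 'contact_force': array([ 0.68492748,  0.11752306, -0.25543091]), 'wrist_torque': array([ 0.00288359, -0.00989004,  0.07474364]), 'width': 1.0007268518981216}
top [ 0.35484405 -0.00197508  1.15248573] [ 0.72421559  0.07342762 -0.07130548 -0.68193525] [[481.6945355    0.         276.7138299 ]
 [  0.         481.6945355  207.90659994]
 [  0.           0.           1.        ]] -0.16114255889579282
lid_grip 0.87 [368. 219.  56.  44.] ((394.9656982421875, 242.28549194335938), (39.655616760253906, 53.953758239746094), 80.90972137451172)
lid_grip 0.82 [368. 284.  60.  52.] ((396.5000305175
[... 715 characters left out ...]
160.868896484375), (37.519493103027344, 44.71917724609375), 30.465543746948242)
lid_grip 0.71 [308. 129.  33.  41.] ((325.5, 148.0), (31.0, 44.0), 0.0)
nest_in 0.88 [233. 192.  45.  43.] ((253.97171020507812, 215.34906005859375), (37.499427795410156, 42.99385070800781), 15.945395469665527)
nest_in 0.86 [201. 248.  61.  58.] ((230.20001220703125, 274.1000061035156), (41.59086227416992, 51.87677764892578), 26.56505012512207)
nest_in 0.72 [182. 177.  46.  34.] ((204.80661010742188, 193.44813537597656), (31.76104736328125, 43.125091552734375), 29.05460548400879)
mat_top 0.82 [298. 219.  59.  59.] ((328.980224609375, 248.19802856445312), (56.91613006591797, 53.134986877441406), 5.710593223571777)
```

View pics/top0.png

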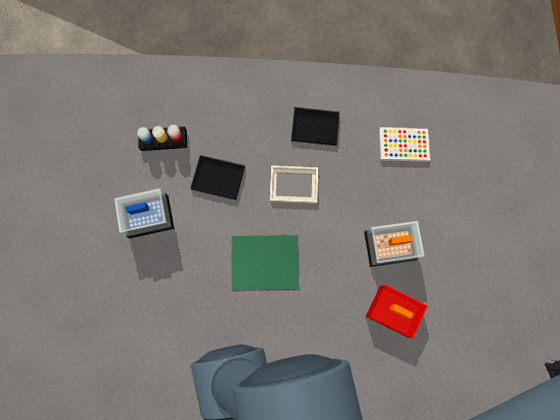

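View pics/side0.png

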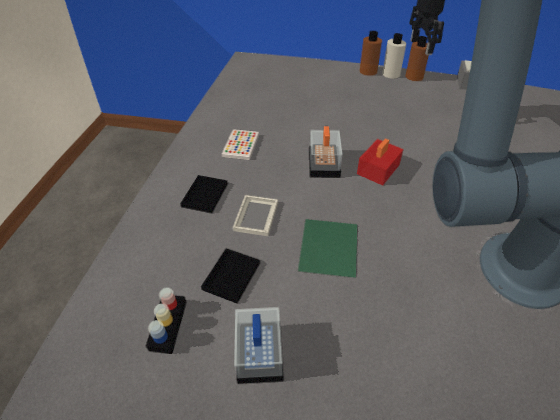

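The top view shows the orange-grip box at about (394,243), with the red look-alike below it at (396,310). The white nest is at (294,184), the mat at (265,263), and the black look-alike trays are separate. Next I'll measure the bar, nest and mat.

```bash
python3 - <<'E'
from h import *
T=manip.camera("top");S=manip.camera("side")
def crop(c,x0,y0,x1,y1,n,k=8):
    cv2.imwrite(n,cv2.resize(c["image"][y0:y1,x0:x1],None,fx=k,fy=k,interpolation=cv2.INTER_NEAREST))
crop(T,355,205,435,270,"pics/ct.png");crop(S,300,115,350,185,"pics/cs.png")
def seg(c,mask,box):
    x0,y0,x1,y1=box; m=np.zeros(mask.shape,np.uint8); m[y0:y1,x0:x1]=mask[y0:y1,x0:x1]
    n,l,st,ce=cv2.connectedComponentsWithStats(m); i=1+np.argmax(st[1:,4]); return (l==i).astype(np.uint8),ce[i],st[i]
def org(c):
    h=cv2.cvtColor(c["image"],cv2.COLOR_BGR2HSV); return cv2.inRange(h,(5,190,120),(18,255,255))>0
for c,b in((T,(365,215,428,268)),(S,(305,120,345,180))):
    m,ce,st=seg(c,org(c),b); v,u=np.nonzero(m); print("orange",ce,st,cv2.minAreaRect(np.stack([u,v],1).astype(np.float32)))
# mat
def quad(c,m,z):
    cnt=max(cv2.findContours(m,0,1)[0],key=cv2.contourArea).reshape(-1,2)
    P=np.array([atz(c,*p,z)[:2] for p in cnt],np.float32)
    r=cv2.minAreaRect(P); return r
for n,c in(("T",T),("S",S)):
    h=cv2.cvtColor(c["image"],cv2.COLOR_BGR2HSV); m=(cv2.inRange(h,(50,90,40),(90,255,255))>0)
    q,ce,st=seg(c,m,(220,190,370,300)); print(n,"mat",quad(c,q,.003),ce)
    w=cv2.inRange(h,(15,5,140),(40,90,255))>0
    q,ce,st=seg(c,w,(265,160,325,208) if n=="T" else (230,190,282,240)); print(n,"nest",quad(c,q,.014),st)
E
```

```text
orange [399.92261905 239.89880952] [389 235  23  11 168] ((399.91998291015625, 239.93997192382812), (7.49533224105835, 23.05168342590332), 81.8698959350586)
orange [327.5 144.5] [327 144   2   2   2] ((327.5, 144.5), (1.4142135381698608, 0.0), -135.0)
T mat ((0.45969119668006897, 0.029223494231700897), (0.12693119049072266, 0.15832166373729706), 3.587756395339966) [264.5758427  262.43511236]
T nest ((0.6553394794464111, -0.028780143707990646), (0.09120232611894608, 0.11655014008283615), 1.1295325756072998) [270 165  48  38 947]
S mat ((0.46233463287353516, 0.025878436863422394), (0.12708637118339539, 0.15689082443714142), 4.167565822601318) [329.05312869 247.61786698]
S nest ((0.6573520302772522, -0.02828192710876465), (0.08965996652841568, 0.12706711888313293), 1.1297378540039062) [233 195  45  41 676]
```

```bash
sleep 1; ls pics
```

```text
cs.png
ct.png
side0.png
top0.png
```

View pics/ct.png

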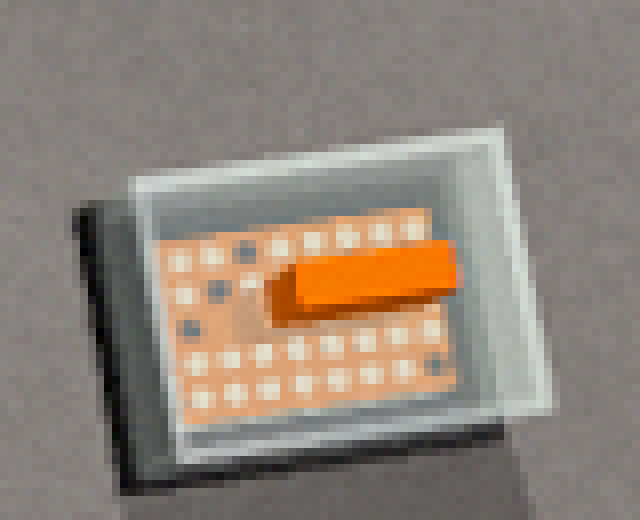

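View pics/cs.png

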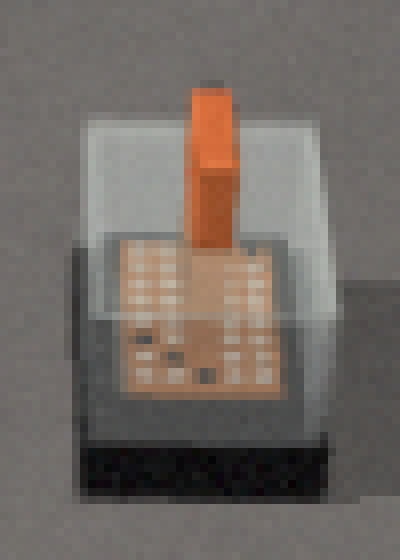

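```bash
python3 - <<'E'
from h import *
T=manip.camera("top");S=manip.camera("side")
def f(c,off,pts,z):
    P=np.array([atz(c,p[0]/8-.5+off[0],p[1]/8-.5+off[1],z)[:2] for p in pts]); print(P.mean(0).round(4), P.round(4).tolist()); 
    e=P[0]-P[1]+P[3]-P[2]; print("long-axis ang",np.degrees(np.arctan2(e[1],e[0])),np.linalg.norm(e)/2)
f(T,(355,205),[(297,257),(455,241),(458,288),(303,306)],.118)
f(T,(355,205),[(133,180),(502,130),(551,410),(182,462)],.082)
f(T,(355,205),[(160,240),(430,208),(455,385),(185,422)],.038)
f(S,(300,115),[(239,168),(232,90),(192,90),(193,166)],.118)
f(S,(300,115),[(327,315),(317,122),(85,122),(100,315)],.082)
E
```

```text
[ 0.5177 -0.2702] [[0.5209, -0.2474], [0.5278, -0.2916], [0.5148, -0.2926], [0.5074, -0.2493]]
long-axis ang 99.21836931441207 0.0443532762657601
[ 0.5166 -0.2695] [[0.5461, -0.2083], [0.5667, -0.3153], [0.4869, -0.3301], [0.4668, -0.2242]]
long-axis ang 100.83878893919595 0.10836980393743902
[ 0.5171 -0.27  ] [[0.5365, -0.2253], [0.5506, -0.3063], [0.4982, -0.3144], [0.4831, -0.2339]]
long-axis ang 100.26091396685968 0.08209345931938186
[ 0.5196 -0.2741] [[0.5083, -0.2531], [0.5167, -0.2976], [0.5301, -0.2947], [0.5234, -0.2509]]
long-axis ang 99.69152859915322 0.04479205172103076
[ 0.5194 -0.2737] [[0.4726, -0.2273], [0.4888, -0.3371], [0.5699, -0.3192], [0.5465, -0.2111]]
long-axis ang 100.3075427891964 0.11078067090872588
```

```bash
cat >> h.py <<'E'
def best(p,yaw):
    q0=manip.sense()["qpos"]; b=None
    for k in(0,np.pi):
        o=down(yaw+k); s=manip.solve_ik(p,o)
        if s is None: continue
        d=np.abs(np.array(s)-q0).max()
        if b is None or d<b[0]: b=(d,o,s)
    return b
def st(m=""):
    s=manip.sense(); print(m,"t%.2f"%s["clock"],s["position"].round(4),"F",s["contact_force"].round(1),"w%.3f"%s["width"])
E
python3 - <<'E'
from h import *
yaw=np.radians(10.2); c=[.5185,-.2715]
b=best(c+[.19],yaw); print(b)
manip.move_to(c+[.19],b[1]); st()
manip.servo_line(c+[.110],rate=.12); st()
T=manip.camera("top");S=manip.camera("side")
cv2.imwrite("pics/g1.png",np.hstack([cv2.resize(T["image"][180:330,320:470],(390,390)),cv2.resize(S["image"][80:230,250:400],(390,390))]))
E
```

```text
(np.float64(0.6798396977573722), [np.float64(0.5424676811386056), np.float64(0.453573384272164), np.float64(0.5424676811386056), np.float64(-0.453573384272164)], array([-6.75962180e-01,  1.35899090e-01,  1.76158186e+00, -4.44089210e-16,
        1.24411170e+00, -8.53985764e-01]))
 t2.16 [ 0.5183 -0.2725  0.1903] F [0.2 0.2 0.1] w1.001
 t2.98 [ 0.519  -0.272   0.1108] F [-0.8 -0.4  0.5] w1.001
```

View pics/g1.png

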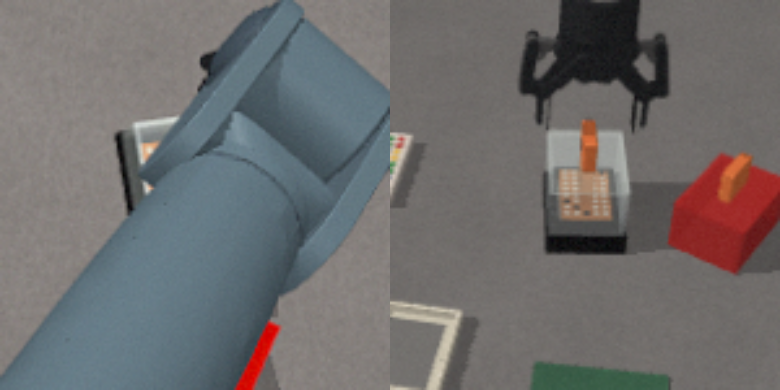

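The bar is centred between the fingers in the side view. Next I'll descend, pinch and lift.

```bash
python3 - <<'E'
from h import *
c=[.5185,-.2715]
manip.servo_line(c+[.088],rate=.1); st()
manip.clamp(40); st("clamp")
manip.servo_line(c+[.098],rate=.06); st()
manip.servo_line(c+[.185],rate=.15); st("up")
T=manip.camera("top");S=manip.camera("side")
cv2.imwrite("pics/g2.png",np.hstack([cv2.resize(T["image"][180:330,320:470],(390,390)),cv2.resize(S["image"][60:210,250:400],(390,390))]))
E
```

```text
t3.44 [ 0.5181 -0.2712  0.0874] F [ 0.8 -0.5  0.3] w1.000
clamp t4.09 [ 0.5186 -0.2716  0.0882] F [-0.2 -0.9  1.8] w0.157
 t4.41 [ 0.5188 -0.2717  0.0987] F [ 0.1 -0.4 -0.7] w0.155
up t5.14 [ 0.5179 -0.271   0.1838] F [ 0.3  0.6 -0.5] w0.154
```

View pics/g2.png

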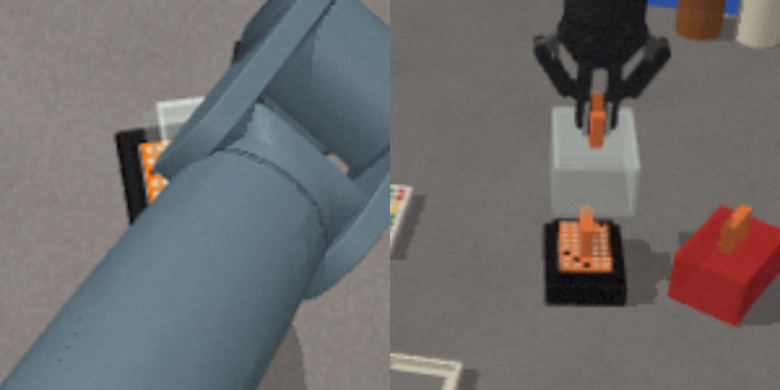

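The lid is free and level in the fingers, and the rack is still in the box. Next is the mat.

```bash
python3 - <<'E'
from h import *
c=[.461,.0276]; b=best(c+[.17],np.radians(4)); print(b[0],b[2])
manip.move_to(c+[.17],b[1]); st()
manip.servo_line(c+[.078],rate=.12); st()
S=manip.camera("side"); cv2.imwrite("pics/m1.png",cv2.resize(S["image"][160:310,250:400],(500,500)))
E
```

```text
0.5976838754542966 [-1.86499216e-01 -1.43035730e-01  2.07871619e+00 -4.44089210e-16
  1.20591219e+00 -2.56312386e-01]
 t6.41 [0.4616 0.0269 0.1702] F [ 0.7  0.2 -0.5] w0.158
 t7.33 [0.4617 0.0273 0.0787] F [ 0.3  0.6 -0.3] w0.157
```

View pics/m1.png

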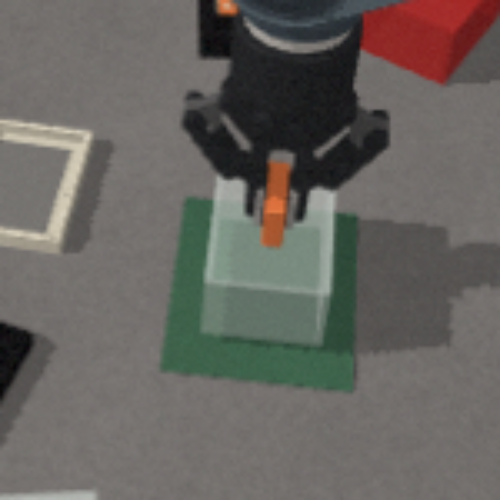

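```bash
python3 - <<'E'
from h import *
c=[.461,.0276]
manip.servo_line(c+[.070],rate=.05)
z=.070
while z>.062:
    z-=.001; manip.servo_line(c+[z],rate=.02); f=np.mean([manip.sense()["contact_force"][2] for _ in range(3)]); print(round(z,4),round(f,2))
    if f>3: break
manip.sleep(.1); manip.gripper_open(); st("open")
manip.servo_line(c+[.17],rate=.15); st()
S=manip.camera("side"); cv2.imwrite("pics/m2.png",S["image"])
E
```

```text
0.069 -1.55
0.068 -2.07
0.067 1.58
0.066 11.24
open t9.47 [0.461  0.0276 0.066 ] F [-0.1 -0.2  0.5] w0.998
 t10.32 [0.4603 0.0277 0.169 ] F [1.  0.1 0.5] w1.004
```

View pics/m2.png

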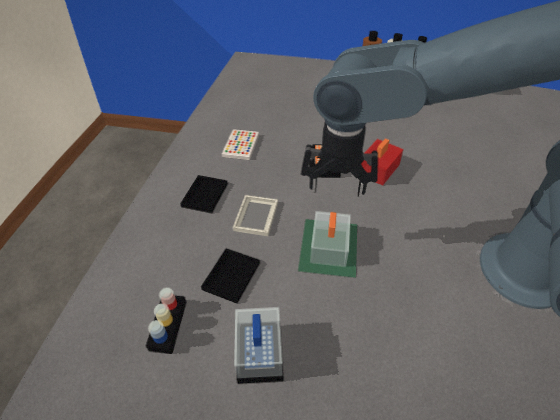

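The lid stands upright on the mat at about (331,240). Next I'll look at the rack from the current pose.

```bash
python3 - <<'E'
from h import *
T=manip.camera("top"); cv2.imwrite("pics/t3.png",T["image"])
cv2.imwrite("pics/ct3.png",cv2.resize(T["image"][205:270,355:435],None,fx=8,fy=8,interpolation=cv2.INTER_NEAREST))
E
```

```text
(no output)
```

View pics/t3.png

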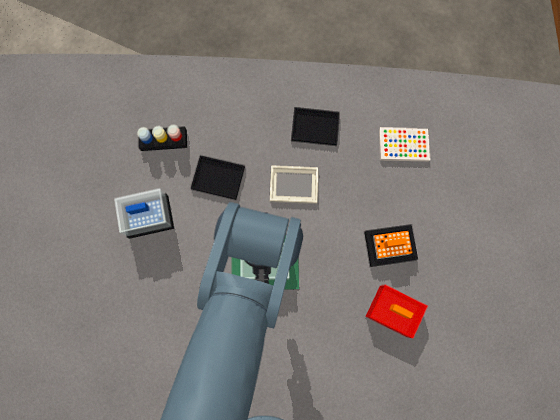

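View pics/ct3.png

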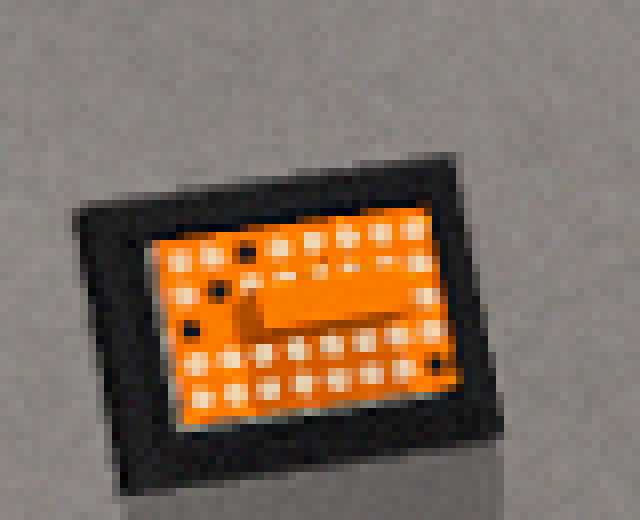

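```bash
python3 - <<'E'
from h import *
T=manip.camera("top")
for p in((385,287),(426,303),(370,300)): print(atz(T,*p,.058))
f=lambda u,v:atz(T,u/8-.5+355,v/8-.5+205,.038)[:2]
P=np.array([f(152,240),f(432,208),f(462,385),f(185,425)]);print(P.mean(0)); e=P[0]-P[1]+P[3]-P[2];print(np.degrees(np.arctan2(e[1],e[0])))
c=[.518,-.271]; b=best(c+[.17],np.radians(10.2)); print(b[0])
manip.move_to(c+[.17],b[1]); st()
manip.servo_line(c+[.075],rate=.15); st()
S=manip.camera("side"); cv2.imwrite("pics/r1.png",cv2.resize(S["image"][80:230,250:400],(500,500)))
E
```

```text
[ 0.4137608 -0.2485608  0.058    ]
[ 0.3816429  -0.34499608  0.058     ]
[ 0.38279128 -0.21494218  0.058     ]
[ 0.51690128 -0.27008254]
100.33957944599221
0.5975095520594211
 t11.63 [ 0.518  -0.2698  0.1697] F [ 0.3 -0.1 -0.2] w1.002
 t12.42 [ 0.5187 -0.2712  0.076 ] F [ 0.7 -0.1  0.9] w1.002
```

View pics/r1.png

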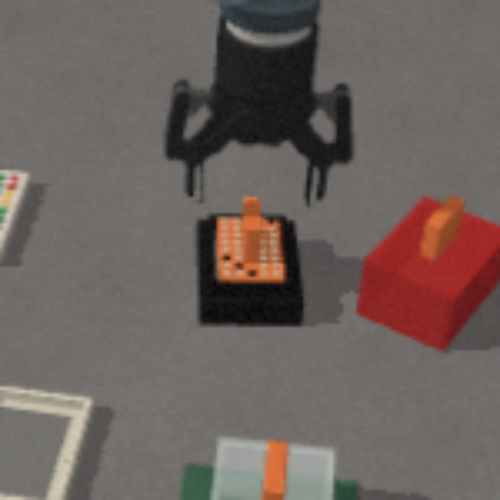

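The fingers straddle the rack bar and are well clear of the red lid.

```bash
python3 - <<'E'
from h import *
c=[.518,-.271]
manip.servo_line(c+[.045],rate=.08); st()
manip.clamp(40); st("clamp")
manip.servo_line(c+[.055],rate=.05); st()
manip.servo_line(c+[.15],rate=.12); st("up")
S=manip.camera("side"); cv2.imwrite("pics/r2.png",cv2.resize(S["image"][60:230,230:400],(500,500)))
E
```

```text
t12.99 [ 0.5177 -0.2708  0.0443] F [-0.5  0.2 -0.5] w0.999
clamp t13.64 [ 0.5182 -0.2711  0.0453] F [1.1 0.2 0.4] w0.153
 t13.99 [ 0.5182 -0.2711  0.0555] F [-0.2 -0.1 -2. ] w0.153
up t14.93 [ 0.5174 -0.2706  0.1489] F [-0.4 -0.3 -1.3] w0.160
```

View pics/r2.png

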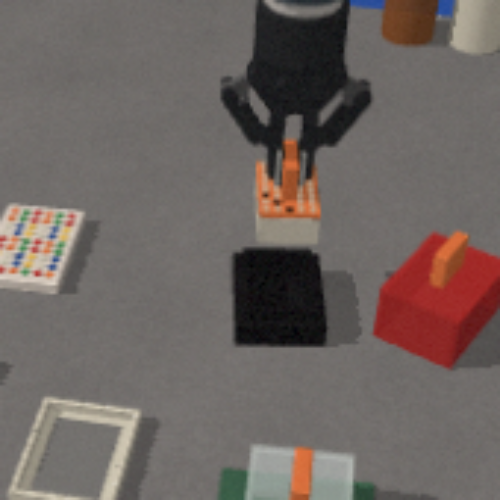

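```bash
python3 - <<'E'
from h import *
c=[.656,-.0285]; b=best(c+[.15],np.radians(1.1)); print(b[0])
manip.move_to(c+[.15],b[1]); st()
manip.servo_line(c+[.068],rate=.12); st()
S=manip.camera("side"); cv2.imwrite("pics/n1.png",cv2.resize(S["image"][120:260,190:330],(560,560)))
E
```

```text
0.6189082311951423
 t16.07 [ 0.6556 -0.0294  0.1496] F [ 0.3 -0.7 -1. ] w0.156
 t16.90 [ 0.6567 -0.0288  0.0689] F [-0.3  0.  -1.5] w0.157
```

View pics/n1.png

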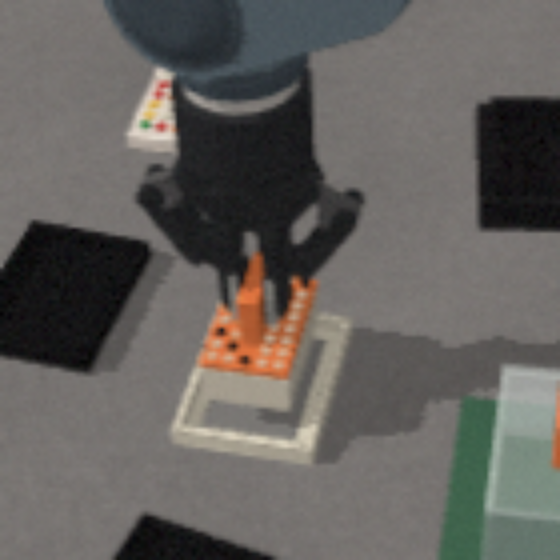

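```bash
python3 - <<'E'
from h import *
c=[.656,-.0285]
manip.servo_line(c+[.048],rate=.05); st()
z=.048; ok=False
while z>.040:
    z-=.001; manip.servo_line(c+[z],rate=.02); f=np.mean([manip.sense()["contact_force"][2] for _ in range(3)]); print(round(z,4),round(f,2))
    if f>3: break
manip.sleep(.1); st()
manip.gripper_open(); st("open")
manip.servo_line(c+[.15],rate=.15); st()
S=manip.camera("side"); cv2.imwrite("pics/n2.png",cv2.resize(S["image"][120:290,190:360],(560,560)))
b=best([.4,-.2,.3],np.radians(-20)); manip.move_to([.4,-.2,.3],b[1]); st()
T=manip.camera("top"); cv2.imwrite("pics/n3.png",cv2.resize(T["image"][150:310,210:370],(600,600),interpolation=cv2.INTER_NEAREST))
E
```

```text
t17.50 [ 0.6558 -0.0284  0.0476] F [-0.1  0.2 -1.1] w0.157
0.047 -1.06
0.046 -2.38
0.045 -1.03
0.044 0.67
0.043 5.57
 t18.85 [ 0.6564 -0.0286  0.0442] F [-2.4  1.   5.6] w0.157
open t19.54 [ 0.656  -0.0285  0.043 ] F [ 0.5  0.4 -0.2] w1.001
 t20.41 [ 0.6552 -0.0283  0.1488] F [-0.4 -0.4 -0.9] w0.999
 t21.75 [ 0.4003 -0.1997  0.2995] F [0.3 0.5 0.1] w1.000
```

View pics/n2.png

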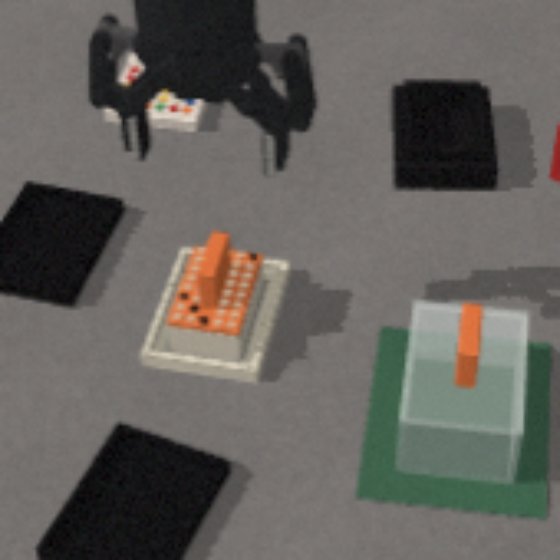

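View pics/n3.png

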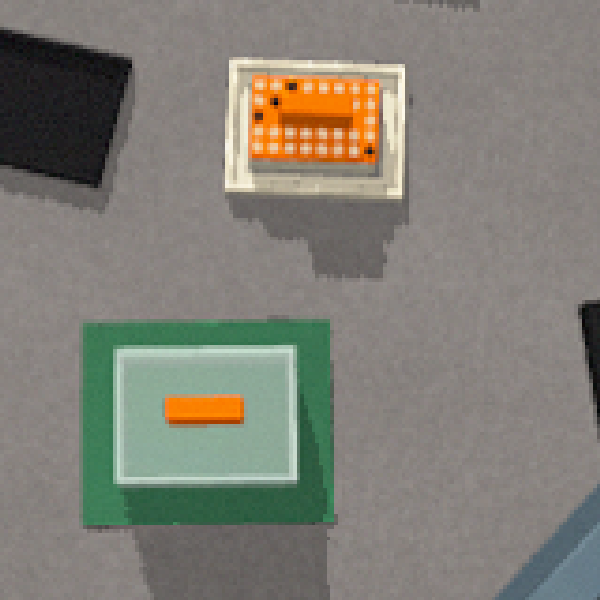

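```bash
python3 - <<'E'
from h import *
T=manip.camera("top")
def f(n,pts,z):
    P=np.array([atz(T,u/3.75-.5+210,v/3.75-.5+150,z)[:2] for u,v in pts]); e=P[0]-P[1]+P[3]-P[2]
    print(n,P.mean(0).round(4),np.degrees(np.arctan2(e[1],e[0])).round(1))
f("rack",[(250,76),(380,80),(378,162),(249,158)],.037)
f("nest",[(229,58),(405,65),(403,199),(226,193)],.014)
f("lid",[(115,346),(297,346),(298,484),(117,485)],.061)
f("bar",[(165,397),(244,396),(244,420),(165,423)],.097)
f("mat",[(83,323),(330,321),(334,523),(84,525)],.003)
st(); manip.hand_in()
E
```

```text
rack [ 0.6543 -0.0274] 91.7
nest [ 0.6542 -0.0292] 91.3
lid [0.4592 0.0283] 93.7
bar [0.4591 0.0288] 94.9
mat [0.4601 0.029 ] 94.0
 t21.85 [ 0.4004 -0.1996  0.2994] F [0.1 1.  0.4] w0.996
the job is handed in; nothing more can be done
```

The lid from the orange-grip box is standing on the green mat and the tip rack is seated in the white nest. I handed the job in at 21.9 s of the 61 s allowed; it reports no verdict.

I put each part down slowly and let go at light contact (about 11 N for the lid, 6 N for the rack). The blue-grip box, the red lid and the black trays were not touched.

My last checks, from the top camera just before handing in:

| Part | Offset from target centre | Angle to target |
|---|---|---|
| Lid on mat | about 1 mm | not required |
| Rack in nest | under 2 mm in x and y | within 0.5° |

- **Upright and clear:** both parts look upright in the pictures, and the arm was well away with the gripper open.
- **Camera agreement:** no check failed. The side and top cameras differed by 2–4 mm on the box, lid and mat positions, which is within tolerance.
- **Not measured:** tilt and finger contact force were judged from the pictures and the wrist force only.

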